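# Set the iris lever and take a reading

## Robot

A 6-joint arm with a two-finger parallel gripper is mounted at the origin on a cart in front of the work surface, level with it; the furniture and walls round the work are solid. World frame = base frame: x ahead of the robot, y to its left, z up, the work surface at z = 0. Lengths are in m, angles in degrees, forces in N, time in s.
With the tool pointing down it reaches from about 0.375 to 0.75 m from the base axis. Payload 9 kg.
Tool frame: the origin (TCP) lies where the fingers leave the gripper's body, on its centre line; the fingertips stand 73 mm ahead of it and the grasp point (between the pads) lies 54 mm ahead of it (robot.tip_reach is the distance from the TCP to the fingertips, in m); z points along the fingers, y is the line along which they close (so a half turn about z gives the same grasp; the last joint's range is limited). The gripper opens to 85 mm and grips with 20 to 120 N. Pads are 22 mm wide; open, the fingers measure 114 mm over their backs; the gripper's body (76 mm by 85 mm) begins 54 mm behind the grasp point. The pads swing forward as they close: fully open they stand 13 mm farther back than shut.
Start: joints at [58.001, 5.964, 5.575, 89.605, 0, 77.527], TCP at [0.201, 0.566, 0.304] pointing down, gripper open.
Joint ranges: [-171.21, 171.21], [-48.23, 106.86], [-62.78, 66.21], [-105.2, 120.99], [-86.42, 89.51], [-180, 180]. Speed limits (degrees/s): [127.2, 127.2, 147.25, 180, 180, 180].

## Interface

Orientations are given as [roll, pitch, yaw] about the fixed x, y, z axes, in that order (R = Rz(yaw) Ry(pitch) Rx(roll)).
In Python, from plant import robot gives the robot as it stands. Calls block until the motion is done:
- robot.move_pose(position, orientation): joint-space move of the TCP to a pose.
- robot.line_to(position, vel=0.15, rotation=None, guard=None): straight line of the TCP; rotation=None keeps the orientation; vel is the mean speed in m/s. With guard (N) it stops when the force on the tool has changed by that much, and returns True; else False.
- robot.goto_joints(angles): joint-space move.
- robot.set_gripper(opening): finger opening in m; the grip force is fixed at half the most; returns when the fingers have stopped.
- robot.pause(seconds).
- robot.ik(position, orientation): joint angles nearest the present ones, or None.
- robot.observe(): the state.
- robot.grab_frame(name): name is "side" or "top" or "wrist"; returns the picture (400x640x3 uint8, blue, green, red); there is no depth.
- robot.get_calibration(name): a dict with "vertical_fov" (degrees; the focal length in pixels is half the picture's height over the tangent of half this angle, whatever the lens; pixels are square), "cx", "cy" (the principal point, pixels), "rvec" (rotation vector, rad) and "tvec" (3), from world to camera coordinates, as OpenCV has them. Camera axes: x right, y down, z forward; pixel columns grow to the right and rows downward; lengths in m; the calibration is good to about 2 mm. A picture is of the moment at which its call begins: read the wrist's pose just before it. get_calibration takes no time and is no camera call; for the wrist camera it gives the pose at the moment of the call.
A pose or a line that the arm cannot do raises robot.IKError and nothing moves.
- robot.job_done(): hands the job in; it is judged then, once.
The state is a dict: "time": time; "q": joint angles; "qvel": joint speeds; "joint_torque": joint torques, N m; "tool_pos": TCP position; "tcp_rot": TCP orientation; "ft_force": force on the tool from outside, world axes, zero at the start; "torque": the same for the moment, N m; "gripper_width": finger opening in m; "gripper_force": force on a finger pad.
Only numpy, scipy, OpenCV 4.12 (cv2) and the standard library are available. Lean on these libraries where they do the work, as an engineer would, in place of code of your own. Each camera call takes 0.05 s, during which the arm holds its last target. There are 200 camera calls.

## Task

Push the blue lever of the iris ring round until the white line on the lever points at the middle of the red marker on the dial (not the yellow one). Then, with the ring left there, press the green button all the way down to take the light reading and let it go. Push gently with the outside of the fingers, without gripping anything, and do not disturb the tools and bottles lying round about.

Things in the scene. Friction and masses are not known exactly. Their poses are not given: they have to be found in the camera images.
- dial_centre (a point): Axis of the iris ring, at the upper face of the round aluminium dial plate (290 mm across, 12 mm thick, fixed to the bench, white scale ring with black ticks every 5 degrees). Own x points away from the lever's middle position, own z up. The grey iris ring (133 mm across with its knurling, top 40 mm above the bench) turns about this axis.
- lever_peg (a point): On the axis of the lever's upright peg, 88 mm from the ring's axis, 74 mm above the bench. Blue sleeve 17 mm across from 58 to 90 mm above the bench (top); below it a steel pin 13 mm across down to the black arm (16 mm wide, top 27 mm above the bench, reaching 104 mm from the axis, white line along it). Own -x points outward along the white line; turns with the ring.
- iris_ring (a joint): Angle of the ring (rad), 0 in the middle position with the lever along the dial's own -x, growing anticlockwise seen from above; stops at -2.1 and 2.1. Stiff: about 2 N at the peg moves it, and it stays where it is left.
- red_marker_top (a point): Centre of the top of the red marker, a disc 22 mm across and 5 mm high fixed on the dial plate (top 17 mm above the bench), 120 to 128 mm from the ring's axis, out of the lever's way. It may be on either side of the dial.
- yellow_marker_top (a point): The same for the yellow marker (another setting, not wanted now), on the other side of the dial.
- reading_button_top (a point): Centre of the top of the green push button (32 mm across, in a black housing on a grey box of 90 x 70 x 30 mm fixed to the bench; top 52 mm above the bench). It is pressed straight down.
- reading_button (a joint): Travel of the button, 0 up, 0.006 m fully down; a spring returns it, fully down takes 5 N.
- solder_spool: Bystander: blue spool of solder wire, 66 x 86 x 40 mm, lying; origin at the centre of its underside.
- flux_bottle: Bystander: clear squeeze bottle with blue needle cap, 52 mm wide, 140 mm high, standing; origin at the centre of its underside.
- screwdriver: Bystander: screwdriver with red and black handle, 186 mm long, lying along its own y; origin at the centre of its underside.
- glue_bottle: Bystander: small cream glue bottle with a blue label, 111 mm long along its own y, lying; origin at the centre of its underside.

How it is judged:
By the outcome, as a careful person would: the job done as asked, in the order asked, and still so for the second after the job is handed in, with the robot touching nothing.
It also fails if it takes over 51 s, if anything falls off the work surface, if the arm or the gripper's body presses on something with over 40 N, if the wrist force passes 120 N, or if a joint passes its speed limit or range.

## Working session

There is one attempt and no reset: what is moved stays moved. The work goes in short steps, each a Python script; the robot and the scene stay as the last script left them, time stands still between calls to the robot, and variables do not carry over. Pictures are saved under pics/ and viewed, at most 10 in all, crops included, and the job is handed in when it is done.

```bash
mkdir -p pics; ls; python3 - <<'E'
from plant import robot
import cv2
for n in("top","side"):
    cv2.imwrite(f"pics/{n}0.png",robot.grab_frame(n)); print(n,robot.get_calibration(n))
print(robot.observe())
E
```

```text
pics
top {'vertical_fov': 42.06595553464473, 'cx': 322.337931411539, 'cy': 204.11052794962043, 'rvec': array([ 2.12134144, -2.16314633,  0.1096794 ]), 'tvec': array([-0.14482174,  0.5362395 ,  1.74045696])}
side {'vertical_fov': 53.84214577994516, 'cx': 320.96903196638965, 'cy': 202.4204513729077, 'rvec': array([ 2.22260031, -0.50210061,  0.20398072]), 'tvec': array([-0.5581308 ,  0.1094466 ,  1.24201699])}
{'time': 0.1, 'q': array([ 5.80001132e+01,  5.99550095e+00,  5.53025665e+00,  8.96032025e+01,
       -5.11655357e-04,  7.75265973e+01]), 'qvel': array([ 0.02144613, -0.09056054,  0.08241816,  0.0773586 ,  0.11483472,
        0.02921497]), 'joint_torque': array([ 5.96011552e-03, -5.58210361e+01,  5.04718351e+01,  1.31314309e-02,
       -3.56526216e-04, -8.52891219e-06]), 'tool_pos': array([0.20042467, 0.56531038, 0.30318483]), 'tcp_rot': array([-1.79933058e+02, -1.42840004e-02,  1.60473508e+02]), 'ft_force': array([ 0.03364404,  0.48515407, -0.09682878]), 'torque': array([-0.02785465, -0.02174105, -0.0222551 ]), 'gripper_force': 0.0, 'gripper_width': 0.08520996529145727}
```

View pics/top0.png

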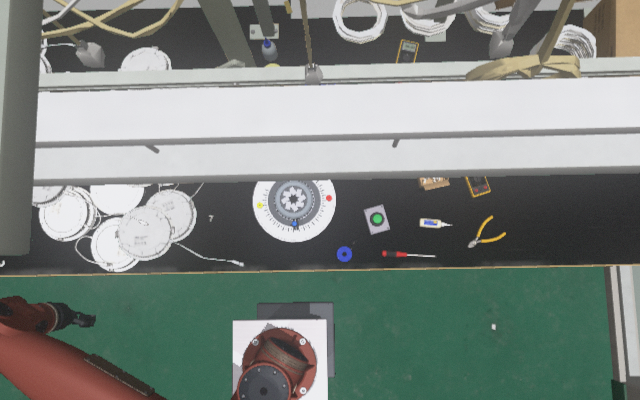

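View pics/side0.png

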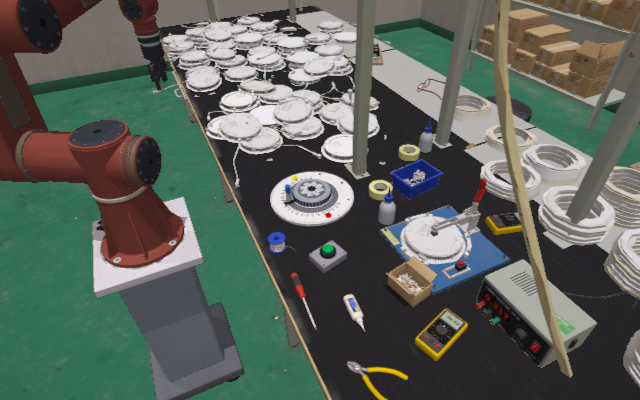

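The top view shows the dial at about (294,200), the lever at (295,224) pointing to the robot, red marker at (329,198), yellow at (261,205) and the green button at (377,219). The side view shows the same, with the flux bottle at (387,208) behind the dial and a post near (360,100).

```bash
cat > h.py <<'E'
import numpy as np, cv2
from plant import robot
def cam(n):
    c=robot.get_calibration(n); f=200/np.tan(np.radians(c["vertical_fov"])/2)
    K=np.array([[f,0,c["cx"]],[0,f,c["cy"]],[0,0,1]]); R=cv2.Rodrigues(np.array(c["rvec"]))[0]
    return K,R,np.array(c["tvec"]).ravel()
def ray(c,px,z):
    K,R,t=c; px=np.atleast_2d(px).astype(float)
    d=(R.T@np.linalg.inv(K)@np.c_[px,np.ones(len(px))].T).T; o=-R.T@t
    return o+d*((z-o[2])/d[:,2])[:,None]
def proj(c,p):
    K,R,t=c; q=K@(R@np.asarray(p,float)+t); return q[:2]/q[2]
HSV=dict(red=[((0,150,90),(6,255,255)),((174,150,90),(180,255,255))],yellow=[((25,150,120),(33,255,255))],
 green=[((50,120,60),(75,255,255))],blue=[((105,130,60),(125,255,255))])
def blobs(im,col,roi,amin=6):
    x0,y0,x1,y1=roi; h=cv2.cvtColor(im[y0:y1,x0:x1],cv2.COLOR_BGR2HSV)
    m=sum(cv2.inRange(h,a,b) for a,b in HSV[col])
    n,_,s,c=cv2.connectedComponentsWithStats(m)
    return sorted([(int(s[i,4]),c[i]+[x0,y0]) for i in range(1,n) if s[i,4]>=amin],key=lambda a:-a[0])
def circ(p):
    A=np.c_[2*p[:,:2],np.ones(len(p))]; s=np.linalg.lstsq(A,(p[:,:2]**2).sum(1),rcond=None)[0]
    return s[:2],np.sqrt(s[2]+s[:2]@s[:2])
E
python3 - <<'E'
from h import *
np.set_printoptions(precision=4,suppress=True)
for n,roi in(("top",(245,178,460,262)),("side",(230,150,420,340))):
    c=cam(n); im=cv2.imread(f"pics/{n}0.png"); print(n,"cam at",-c[1].T@c[2])
    for col,z in(("red",.017),("yellow",.017),("green",.05),("blue",.074)):
        for a,p in blobs(im,col,roi)[:3]: print(col,a,p,ray(c,p,z)[0])
E
```

```text
top cam at [ 0.3051 -0.2     1.7901]
red 42 [400.881  254.2381] [ 0.3587 -0.4175  0.017 ]
red 18 [383.6667 253.    ] [ 0.364  -0.3596  0.017 ]
red 10 [328.1 197.3] [ 0.5585 -0.1751  0.017 ]
yellow 7 [258.2857 204.1429] [0.5399 0.0662 0.017 ]
green 62 [376.9516 218.371 ] [ 0.4789 -0.338   0.05  ]
blue 180 [344.0722 253.5722] [ 0.3626 -0.2248  0.074 ]
blue 18 [293.9444 223.2222] [ 0.466 -0.061  0.074]
blue 13 [431.6923 223.3846] [ 0.4563 -0.5154  0.074 ]
side cam at [ 0.1538 -1.0409  0.8712]
red 93 [299.957  290.9247] [ 0.3596 -0.4194  0.017 ]
red 25 [293.32 274.56] [ 0.3644 -0.3599  0.017 ]
red 18 [328.     214.6667] [ 0.5582 -0.1785  0.017 ]
yellow 14 [294.5    177.2857] [0.537 0.06  0.017]
green 95 [327.4632 248.8105] [ 0.4784 -0.3419  0.05  ]
blue 630 [406.1794 179.6571] [ 0.8419 -0.1937  0.074 ]
blue 182 [276.0495 237.7967] [ 0.3557 -0.2594  0.074 ]
blue 116 [396.8879 230.4138] [ 0.6798 -0.3851  0.074 ]
```

```bash
python3 - <<'E'
from h import *
np.set_printoptions(precision=3,suppress=True)
c=cam("side"); print("bottle,post base",ray(c,[[387,222],[357,173]],0))
for y in(90,135,180,-90,-45,0):
    for p in([.47,-.04,.14],[.537,-.143,.14],[.478,-.34,.2],[.47,-.08,.33]): print(y,p,robot.ik(p,[180,0,y]))
E
```

```text
bottle,post base [[ 0.722 -0.277  0.   ]
 [ 0.765  0.002  0.   ]]
90 [0.47, -0.04, 0.14] [-20.812 -14.995 -31.474  73.521   0.     69.188]
90 [0.537, -0.143, 0.14] [-28.398   0.364 -17.333  72.303   0.     61.602]
90 [0.478, -0.34, 0.2] [-48.188   3.974  -7.32   78.706   0.     41.812]
90 [0.47, -0.08, 0.33] [-25.433 -15.147 -11.784  93.363   0.     64.567]
135 [0.47, -0.04, 0.14] [-20.812 -14.995 -31.474  73.521   0.     24.188]
135 [0.537, -0.143, 0.14] [-28.398   0.364 -17.333  72.303   0.     16.602]
135 [0.478, -0.34, 0.2] [-48.188   3.974  -7.32   78.706   0.     -3.188]
135 [0.47, -0.08, 0.33] [-25.433 -15.147 -11.784  93.363   0.     19.567]
180 [0.47, -0.04, 0.14] [-20.812 -14.995 -31.474  73.521   0.    -20.812]
180 [0.537, -0.143, 0.14] [-28.398   0.364 -17.333  72.303   0.    -28.398]
180 [0.478, -0.34, 0.2] [-48.188   3.974  -7.32   78.706   0.    -48.188]
180 [0.47, -0.08, 0.33] [-25.433 -15.147 -11.784  93.363   0.    -25.433]
-90 [0.47, -0.04, 0.14] [ -20.812  -14.995  -31.474   73.521    0.    -110.812]
-90 [0.537, -0.143, 0.14] [ -28.398    0.364  -17.333   72.303    0.    -118.398]
-90 [0.478, -0.34, 0.2] [ -48.188    3.974   -7.32    78.706    0.    -138.188]
-90 [0.47, -0.08, 0.33] [ -25.433  -15.147  -11.784   93.363    0.    -115.433]
-45 [0.47, -0.04, 0.14] [ -20.812  -14.995  -31.474   73.521    0.    -155.812]
-45 [0.537, -0.143, 0.14] [ -28.398    0.364  -17.333   72.303    0.    -163.398]
-45 [0.478, -0.34, 0.2] [-48.188   3.974  -7.32   78.706   0.    176.812]
-45 [0.47, -0.08, 0.33] [ -25.433  -15.147  -11.784   93.363    0.    -160.433]
0 [0.47, -0.04, 0.14] [-20.812 -14.995 -31.474  73.521   0.    159.188]
0 [0.537, -0.143, 0.14] [-28.398   0.364 -17.333  72.303   0.    151.602]
0 [0.478, -0.34, 0.2] [-48.188   3.974  -7.32   78.706   0.    131.812]
0 [0.47, -0.08, 0.33] [-25.433 -15.147 -11.784  93.363   0.    154.567]
```

```bash
python3 - <<'E'
from h import *
np.set_printoptions(precision=4,suppress=True)
robot.move_pose([.47,-.06,.36],[180,0,90]); robot.set_gripper(0)
c=cam("wrist"); im=robot.grab_frame("wrist"); np.savez("w1.npz",K=c[0],R=c[1],t=c[2]); cv2.imwrite("pics/w1.png",im)
o=robot.observe(); print(o["time"],o["tool_pos"],o["gripper_width"],-c[1].T@c[2])
for col,z in(("red",.017),("yellow",.017),("green",.052),("blue",.09)):
    for a,p in blobs(im,col,(0,0,640,400),40)[:3]: print(col,a,p,ray(c,p,z)[0])
E
```

```text
3.3417 [ 0.47 -0.06  0.36] 4.182126601010651e-05 [0.4708 0.0072 0.4305]
red 1484 [ 44.3113 151.7069] [ 0.0842 -0.0339  0.017 ]
red 122 [374.1311 243.7049] [ 0.5606 -0.1753  0.017 ]
yellow 202 [368.6436  78.203 ] [0.5406 0.0631 0.017 ]
blue 2879 [605.1313 250.5943] [ 0.8426 -0.1526  0.09  ]
blue 1756 [566.0991 332.7267] [ 0.8214 -0.2781  0.09  ]
blue 416 [250.4856 268.75  ] [ 0.3846 -0.1786  0.09  ]
```

View pics/w1.png

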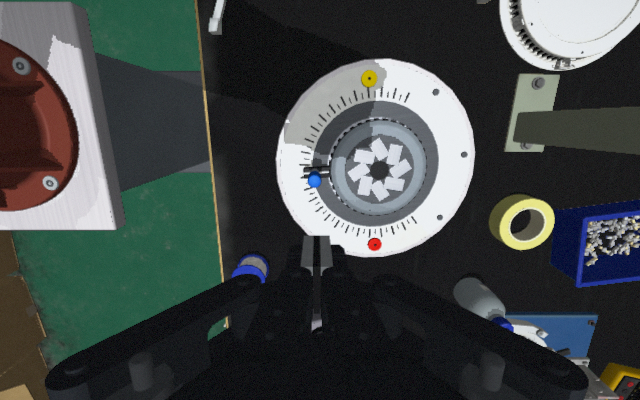

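The wrist view shows the dial centred near (377,168), the blue peg at (314,180), the red marker at (374,244) and yellow at (369,78). The flux bottle is at (480,295), well clear of the path.

```bash
cat >> h.py <<'E'
def dial(c,im,c0=(.553,-.056),zp=.012):
    g=cv2.cvtColor(im,cv2.COLOR_BGR2GRAY); P=[]
    for a in np.radians(np.arange(0,360,2)):
        for r in np.arange(.165,.12,-.0005):
            q=np.array([c0[0]+r*np.cos(a),c0[1]+r*np.sin(a),zp]); u=proj(c,q)
            if not(0<=u[0]<639 and 0<=u[1]<399): break
            if cv2.getRectSubPix(g,(1,1),tuple(u))[0,0]>110: P.append(q); break
    P=np.array(P)
    for _ in range(5):
        x,r=circ(P); P=P[abs(np.hypot(*(P[:,:2]-x).T)-r)<.0025]
    return x,r,len(P)
def ang(p,x): return np.degrees(np.arctan2(p[1]-x[1],p[0]-x[0]))%360
E
python3 - <<'E'
from h import *
d=np.load("w1.npz"); c=(d["K"],d["R"],d["t"]); im=cv2.imread("pics/w1.png")
x,r,n=dial(c,im); print(x,r,n)
red=ray(c,blobs(im,"red",(340,220,420,270))[0][1],.017)[0]; b=blobs(im,"blue",(290,150,340,210))
print(b); peg=ray(c,b[0][1],.085)[0]
yel=ray(c,blobs(im,"yellow",(340,60,400,100))[0][1],.017)[0]
for p in(red,yel,peg): print(p,np.hypot(*(p[:2]-x)),ang(p,x))
ct=cam("top"); print("top",dial(ct,cv2.imread("pics/top0.png")))
cv2.imwrite("pics/w1c.png",cv2.resize(im[130:260,280:440],None,fx=4,fy=4,interpolation=cv2.INTER_CUBIC))
E
```

```text
[ 0.55589271 -0.05603218] 0.1440229321859052 166
[(178, array([314.09550562, 178.91573034]))]
[ 0.56064091 -0.17529802  0.017     ] 0.11936032511632616 272.2798511912008
[0.54055542 0.06309216 0.017     ] 0.12010762100429168 97.3364846050311
[ 0.4681566  -0.05995046  0.085     ] 0.08782355595349739 182.55711857675362
top (array([ 0.56463002, -0.05642251]), np.float64(0.15384815542559718), 64)
```

View pics/w1c.png

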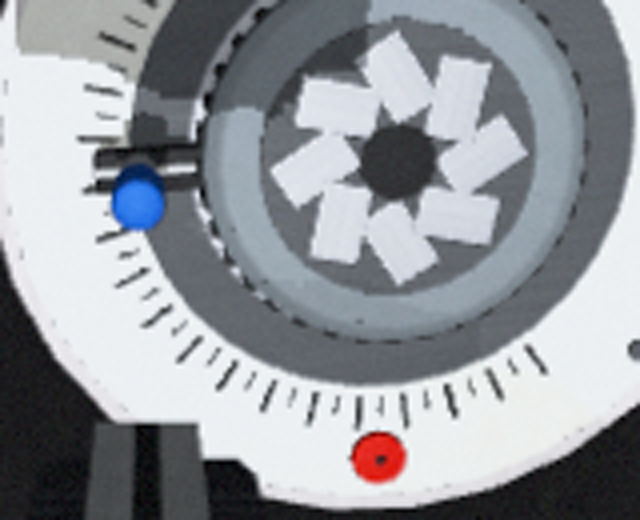

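The crop shows the lever (white line and black arm) just above the blue peg, and the red marker at crop (380,458). The lever stands at about 182.6° and the target is about 272.3°.

```bash
cat >> h.py <<'E'
X=np.array([.5559,-.0560]); ZP=.137
def place(phi,d,z=ZP):
    a=np.radians(phi); e=np.array([np.cos(a),np.sin(a)]); t=np.array([-e[1],e[0]])
    return [*(X+.088*e-d*t),z],[180,0,phi-90]
E
python3 - <<'E'
from h import *
p,r=place(182.6,.045,.2); robot.move_pose(p,r)
p,r=place(182.6,.045); robot.line_to(p,vel=.15)
p,r=place(182.6,.021); robot.line_to(p,vel=.06)
print(robot.observe()["ft_force"])
for phi in np.linspace(182.6,267,8)[1:]:
    p,r=place(phi,.0195); robot.line_to(p,vel=.06,rotation=r); print(robot.observe()["ft_force"])
p,r=place(267,.04); robot.line_to(p,vel=.1)
robot.line_to([.5,-.08,.34],vel=.25)
c=cam("wrist"); im=robot.grab_frame("wrist"); np.savez("w2.npz",K=c[0],R=c[1],t=c[2]); cv2.imwrite("pics/w2.png",im)
print(robot.observe()["time"])
x,rr,n=dial(c,im); print(x,rr,n)
for col,z in(("red",.017),("blue",.085)):
    for a,q in blobs(im,col,(0,0,640,400),20)[:5]:
        P=ray(c,q,z)[0]; print(col,a,q,P,np.hypot(*(P[:2]-x)),ang(P,x))
E
```

```text
[-1.0117588   0.19326792  0.749198  ]
[-0.14723632 -0.33010449 -0.4075508 ]
[ 0.30626855 -0.66948643  0.26706663]
[ 0.34091449 -1.08594047  0.34658331]
[ 0.20854665 -0.39358357  1.05799368]
[-0.54103416 -0.30298766  1.15940761]
[-0.09224491  0.14739698  0.25079576]
[-0.36160509 -0.52737807  0.05604125]
9.8583
[ 0.55525498 -0.0562571 ] 0.14374750416557244 103
red 354 [44.00564972 79.31073446] [ 0.36317278 -0.4175046   0.017     ] 0.40913973059767156 241.99956767149283
red 221 [89.62443439 80.45701357] [ 0.36752046 -0.36027474  0.017     ] 0.35731075230187337 238.30417469438424
red 148 [251.56756757 217.57432432] [ 0.56019377 -0.17602604  0.017     ] 0.1198707164492921 272.36131039927363
red 91 [ 26.21978022 374.05494505] [ 0.81715021 -0.58686153  0.017     ] 0.5917179761258425 296.2699818060824
blue 2374 [ 76.87742207 311.75779275] [ 0.65495963 -0.40049017  0.085     ] 0.3583816703867357 286.1532820606422
blue 1876 [190.2489339   70.85287846] [ 0.37528518 -0.20443307  0.085     ] 0.2331206666181545 219.46592384247433
blue 228 [266.53508772 225.58333333] [ 0.54920193 -0.14206979  0.085     ] 0.0860259061374569 265.965154889544
blue 94 [ 43.61702128 387.60638298] [ 0.77538865 -0.48134224  0.085     ] 0.4787026293049818 297.37773411695724
blue 71 [ 39.36619718 346.94366197] [ 0.70674974 -0.46615128  0.085     ] 0.4369941608812098 290.28405085825625
```

View pics/w2.png

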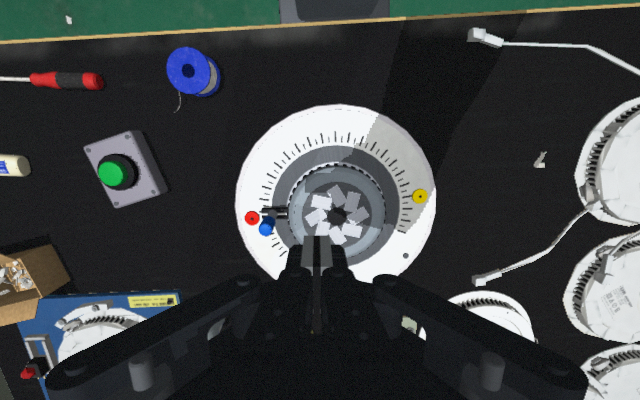

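The wrist view shows the lever now at the red marker, arm at (275,212), peg at (266,226), red at (252,218). Still a few degrees short; I look from directly above.

```bash
python3 - <<'E'
from h import *
robot.move_pose([.62,-.13,.26],[180,0,177])
c=cam("wrist"); im=robot.grab_frame("wrist"); np.savez("w3.npz",K=c[0],R=c[1],t=c[2]); cv2.imwrite("pics/w3.png",im)
print(robot.observe()["time"],-c[1].T@c[2])
x,rr,n=dial(c,im,(.5555,-.056)); print(x,rr,n)
for col,z in(("red",.017),("blue",.088),("yellow",.017),("green",.052)):
    for a,q in blobs(im,col,(0,0,640,400),40)[:4]:
        P=ray(c,q,z)[0]; print(col,a,q,P,np.hypot(*(P[:2]-x)),ang(P,x))
q=proj(c,[.557,-.16,.02]); u,v=q.astype(int); u=max(u,80);v=max(v,60);cv2.imwrite("pics/w3c.png",cv2.resize(im[v-60:v+60,u-80:u+80],None,fx=5,fy=5,interpolation=cv2.INTER_CUBIC)); print(u-80,v-60)
E
```

```text
10.5667 [ 0.55301958 -0.12640164  0.33000811]
[ 0.55586121 -0.05602038] 0.1438424345177907 132
red 296 [269.59121622 132.53716216] [ 0.56074874 -0.17608749  0.017     ] 0.12016654333685373 272.3310361686847
blue 3652 [ 85.28751369 266.58351588] [ 0.67067727 -0.3471317   0.088     ] 0.31293533759476655 291.52457655137675
blue 1482 [ 18.89946019 378.04453441] [ 0.7942826  -0.45041706  0.088     ] 0.46086168820327506 301.15387740676215
blue 344 [294.94186047 122.71511628] [ 0.55235297 -0.14356685  0.088     ] 0.08761673100214433 267.70522451113925
yellow 328 [499.19207317  99.95426829] [0.5406349  0.06264587 0.017     ] 0.11963912708487476 97.31178482357022
green 1146 [71.97120419 51.58202443] [ 0.4820844  -0.33675584  0.052     ] 0.290267835311617 255.2757066398379
204 68
```

View pics/w3c.png

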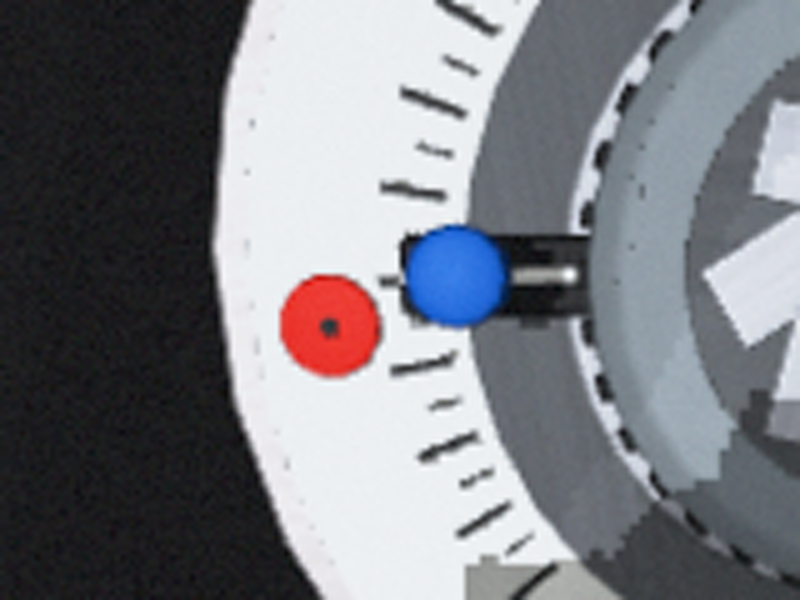

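The crop shows the lever's white line at crop (515–575, 274), about 4.6° short of the red disc centre (330,326). I make the final push with the measured offset and recheck.

```bash
cat >> h.py <<'E'
def look(n,tp=(.62,-.13,.26)):
    c=cam("wrist"); im=robot.grab_frame("wrist"); cv2.imwrite(f"pics/{n}.png",im); np.savez(n+".npz",K=c[0],R=c[1],t=c[2])
    return meas(c,im)
def meas(c,im):
    x,rr,_=dial(c,im,X); g=cv2.cvtColor(im,cv2.COLOR_BGR2GRAY); out={}
    u=proj(c,[.557,-.176,.017]).astype(int); roi=(u[0]-30,u[1]-30,u[0]+60,u[1]+40)
    red=ray(c,blobs(im,"red",roi)[0][1],.017)[0]; peg=ray(c,blobs(im,"blue",roi)[0][1],.088)[0]; P=ang(peg,x)
    for r in np.arange(.070,.080,.001):   # white line: brightness centroid across the arm
        b=np.arange(P-3.5,P+3.5,.1); v=np.array([cv2.getRectSubPix(g,(1,1),tuple(proj(c,[x[0]+r*np.cos(np.radians(k)),x[1]+r*np.sin(np.radians(k)),.027])))[0,0] for k in b],float)
        w=np.clip(v-90,0,None); out[round(r,3)]=(v.max(),round((w@b)/w.sum(),2) if w.sum() else None)
    return x,"red",ang(red,x),"peg",P,np.hypot(*(peg[:2]-x)),"line",list(out.values())
E
python3 - <<'E'
from h import *
d=np.load("w3.npz"); print(meas((d["K"],d["R"],d["t"]),cv2.imread("pics/w3.png")))
p,r=place(265,.05,.26); robot.move_pose(p,r)
p,r=place(265,.05); robot.line_to(p,vel=.15)
p,r=place(266,.025); robot.line_to(p,vel=.08,rotation=r)
p,r=place(271.7,.0195); robot.line_to(p,vel=.03,rotation=r)
robot.pause(.2)
p,r=place(271.7,.05); robot.line_to(p,vel=.1)
robot.line_to([p[0],p[1],.26],vel=.25)
robot.move_pose([.62,-.13,.26],[180,0,177])
print(look("w4"),robot.observe()["time"])
E
```

```text
(array([ 0.55580793, -0.05601661]), 'red', np.float64(272.3563416132245), 'peg', np.float64(267.7401321862659), np.float64(0.08761838614119076), 'line', [(np.float64(215.0), np.float64(267.76)), (np.float64(173.0), np.float64(267.73)), (np.float64(155.0), np.float64(267.72)), (np.float64(156.0), np.float64(267.71)), (np.float64(157.0), np.float64(267.73)), (np.float64(156.0), np.float64(267.81)), (np.float64(156.0), np.float64(267.81)), (np.float64(156.0), np.float64(267.81)), (np.float64(152.0), np.float64(267.83)), (np.float64(150.0), np.float64(267.9))])
(array([ 0.55579267, -0.05603905]), 'red', np.float64(272.38105672366396), 'peg', np.float64(272.2069953673554), np.float64(0.08751926283079103), 'line', [(np.float64(202.0), np.float64(272.27)), (np.float64(168.0), np.float64(272.21)), (np.float64(157.0), np.float64(272.31)), (np.float64(156.0), np.float64(272.35)), (np.float64(157.0), np.float64(272.31)), (np.float64(156.0), np.float64(272.28)), (np.float64(149.0), np.float64(272.33)), (np.float64(153.0), np.float64(272.39)), (np.float64(155.0), np.float64(272.48)), (np.float64(157.0), np.float64(272.47))]) 15.0833
```

The line reads 272.3° against the red marker's 272.4°, so the ring is set. Now a close look at the button.

```bash
python3 - <<'E'
from h import *
robot.move_pose([.48,-.405,.26],[180,0,90])
c=cam("wrist"); im=robot.grab_frame("wrist"); cv2.imwrite("pics/w5.png",im)
print(robot.observe()["time"],-c[1].T@c[2])
for a,q in blobs(im,"green",(0,0,640,400),200)[:2]: print(a,q,ray(c,q,.050)[0],np.sqrt(a/np.pi))
q=proj(c,[.48,-.3385,.05]).astype(int); print(q); q=np.clip(q,[80,60],[560,340])
cv2.imwrite("pics/w5c.png",cv2.resize(im[q[1]-60:q[1]+60,q[0]-80:q[0]+80],None,fx=5,fy=5,interpolation=cv2.INTER_CUBIC))
E
```

```text
16.3083 [ 0.48076134 -0.33713232  0.33080261]
902 [317.35476718 122.21507761] [ 0.48190787 -0.33758142  0.05      ] 16.94448338952177
[315 123]
```

View pics/w5c.png

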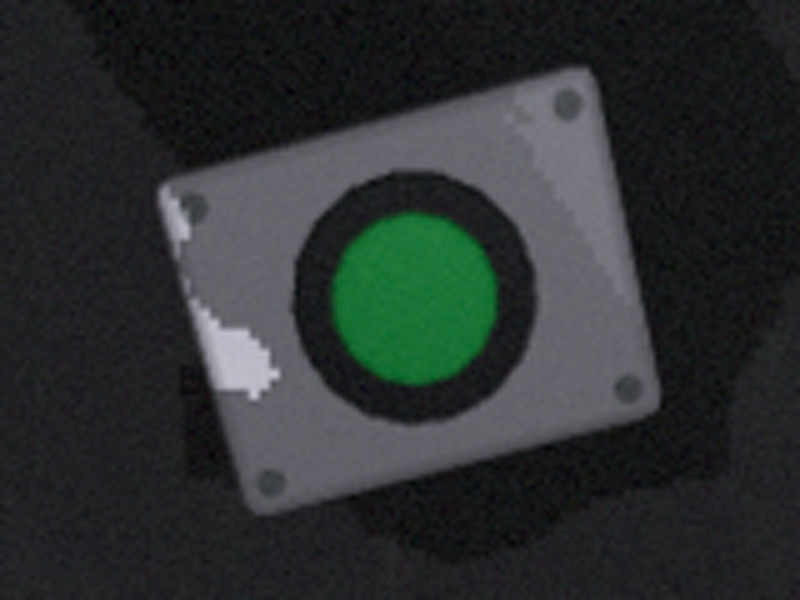

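The close view shows the button at crop (414,298), i.e. world (0.482, -0.338), clear all round.

```bash
python3 - <<'E'
from h import *
b=[.4819,-.3376]
robot.move_pose([*b,.19],[180,0,90]); robot.line_to([*b,.130],vel=.12); f0=robot.observe()["ft_force"]
hit=robot.line_to([*b,.1165],vel=.012,guard=15)
o=robot.observe(); print(hit,o["tool_pos"],o["ft_force"]-f0,o["time"])
robot.pause(.3); o=robot.observe(); print(o["tool_pos"],o["ft_force"]-f0)
E
```

```text
True [ 0.48199928 -0.33766167  0.11867795] [0.41737713 1.57172087 5.52347033] 18.3833
[ 0.48197247 -0.33763675  0.11864871] [-0.19320673  1.46353174  6.57020789]
```

```bash
python3 - <<'E'
from h import *
b=[.4819,-.3376]
for z in(.118,.1174,.1168):
    h=robot.line_to([*b,z],vel=.01,guard=20); robot.pause(.15); o=robot.observe(); print(h,o["tool_pos"],o["ft_force"])
    if o["ft_force"][2]>15: break
robot.line_to([*b,.20],vel=.08)
robot.line_to([*b,.26],vel=.2)
robot.move_pose([.62,-.13,.26],[180,0,177]); m=look("w6"); print(m)
robot.line_to([.5,-.13,.34],vel=.25); robot.pause(.3); o=robot.observe(); print(o["ft_force"],o["time"])
cv2.imwrite("pics/side2.png",robot.grab_frame("side"))
E
```

```text
False [ 0.48200269 -0.33767414  0.11865127] [-1.537964    1.9546232   8.71546873]
False [ 0.48200912 -0.33770662  0.11851963] [-3.25654646  3.49200957 11.91584164]
False [ 0.48209397 -0.33771594  0.11848659] [-5.19529212  4.3249828  16.61260395]
(array([ 0.55585047, -0.05598355]), 'red', np.float64(272.3177359995378), 'peg', np.float64(272.1542549084566), np.float64(0.08754899055167675), 'line', [(np.float64(203.0), np.float64(272.38)), (np.float64(165.0), np.float64(272.38)), (np.float64(156.0), np.float64(272.45)), (np.float64(156.0), np.float64(272.44)), (np.float64(158.0), np.float64(272.37)), (np.float64(156.0), np.float64(272.35)), (np.float64(156.0), np.float64(272.35)), (np.float64(156.0), np.float64(272.34)), (np.float64(155.0), np.float64(272.28)), (np.float64(152.0), np.float64(272.26))])
[-0.0513762  -0.46601816 -0.14026445] 23.625
```

View pics/w6.png

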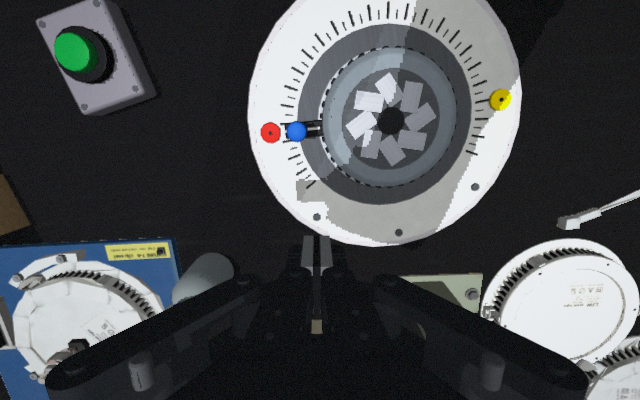

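The button hit its hard stop at 16 N and sprang back up (green at 75,52). The lever at (297,131) points at the red marker (271,132), with nothing disturbed, so I hand it in.

```bash
python3 -c "
from plant import robot
print(robot.job_done())"
```

```text
the job is handed in; nothing more can be done
None
```

The job is handed in: the lever's white line points at the middle of the red marker to within about 0.1° as measured, and after that the green button was pressed to its stop and released, with no bystander seen disturbed.

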